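# Shut and latch the drawer of finished tap handles

## Task

Two small drawer units stand on the inspection bench with their drawers open: with your fingertips, gently push fully shut the drawer that has the two tap handles in it, and only then push that unit's sliding latch all the way across in front of it. Do not touch or lift the tap handles, and leave the empty drawer open and its latch, the loose handle on the cardboard, the bottle and the red bin as they are.

Things in the scene. Friction and masses are not known exactly. Their poses are not given: they have to be found in the camera images.
- stock: stocked unit (two tap handles in its drawer); fixed: green painted metal case 220 deep (x) x 190 wide (y) x 110 mm high with one grey drawer, sliding out to the unit's own -x (to the robot). Origin: centre of its underside; x points from drawer front to case back, y left, z up. The case's front plane is 110 mm before the origin. Side posts 30 mm wide. On the roof a steel latch slides along y
- stock_drawer (a joint): how far the stocked drawer is out, m: 0 = shut and flush, where it meets a stop; starts 0.07 to 0.105. It slides with about 2 N of friction plus light damping and stays where it is left
- stock_front (a point): middle of the upper edge of the outer face of the stocked drawer's front (94 mm above the bench); moves with the drawer. The front is 126 wide (centred) x 82 high (12 to 94 mm above the bench), 12 thick; shut, its outer face lies in the case's front plane. A 60 mm wide, 6 mm thick pull lip juts 14 mm out of it, 22 mm above the bench; above that it is flat. Drawer sides are 45 mm high
- stock_floor (a point): middle of the stocked drawer's inner floor, 95 mm behind the outer face of its front and 18 mm above the bench; axes as the unit's. The inside reaches 83 mm forward, 82 mm back and 55 mm to each side of it
- stock_latch (a joint): how far the stocked unit's latch is across, m: starts 0 to 0.005 (parked before the left post, clear of the drawer), 0.05 = fully across at its stop; it slides to the unit's own -y (to the right, seen from the robot) with about 2 N of friction and stays where it is left
- empty: the other unit, same in every respect but with an empty drawer; its drawer stands open too. Which of the two units is on the left changes
- empty_drawer (a joint): how far the empty drawer is out, m (0 = shut); to be left as it is
- empty_front (a point): middle of the upper edge of the outer face of the empty drawer's front
- empty_latch (a joint): how far the empty unit's latch is across, m; to be left as it is
- tap_a: bright metal tap handle, loose: round cap 44 mm across and 36 mm high with an 11 mm thick lever that sticks out to 50 mm from the middle along its own +x, about 40 mm high in all, 0.1 to 0.2 kg; origin at the middle of its underside; lies in the stocked drawer
- tap_b: bright metal tap handle, loose: round cap 44 mm across and 36 mm high with an 11 mm thick lever that sticks out to 50 mm from the middle along its own +x, about 40 mm high in all, 0.1 to 0.2 kg; origin at the middle of its underside; lies in the stocked drawer
- tap_loose: bright metal tap handle, loose: round cap 44 mm across and 36 mm high with an 11 mm thick lever that sticks out to 50 mm from the middle along its own +x, about 40 mm high in all, 0.1 to 0.2 kg; origin at the middle of its underside; stands on a 5 mm cardboard pad (150 x 220 mm) between the units and the robot
- cleaner: white bottle, 60 mm across and 150 mm high, loose, standing at the right end of the work; origin at the middle of its underside
- bin: red open plastic bin 130 x 100 x 70 mm, loose, at the left end of the work; origin at the middle of its underside
- stock_tab (a point): middle of the top of the latch's push tab, a steel block 26 (x) x 12 mm (y), top 142 mm above the bench, on a 24 mm wide sled whose top is at 116 mm. It is 41 mm behind the front plane; at joint value 0, 80 mm left (+y) of the unit's middle. A 22 mm wide tongue of the latch hangs 4 to 8 mm before the front plane, down to 86 mm above the bench: across, it bars the drawer
Things that resemble listed ones, but are neither listed nor needed, are in the scene too. Leave any purple or yellow look-alike of the tap_b alone.

How it is judged:
By the outcome, as a careful person would: the job done as asked, in the order asked, and still so for the second after the job is handed in, with the robot touching nothing.
It also fails if it takes over 48 s, if anything falls off the work surface, if the arm or the gripper's body presses on something with over 40 N, if the wrist force passes 120 N, or if a joint passes its speed limit or range.

## Robot

A 6-joint arm with a two-finger parallel gripper is mounted at the origin on the work surface. World frame = base frame: x ahead of the robot, y to its left, z up, the work surface at z = 0. Lengths are in m, angles in rad, forces in N, time in s.
With the tool pointing down it reaches from about 0.35 to 0.975 m from the base axis. Payload 4.9 kg.
Tool frame: the origin (TCP) lies between the finger pads; the fingertips stand 8 mm ahead of it and the grasp point (between the pads) lies 11 mm behind it (arm.tips_ahead is the distance from the TCP to the fingertips, in m); z points along the fingers, y is the line along which they close (so a half turn about z gives the same grasp; the last joint's range is limited). The gripper opens to 85 mm and grips with 20 to 120 N. Pads are 22 mm wide; open, the fingers measure 114 mm over their backs; the gripper's body (76 mm by 85 mm) begins 54 mm behind the grasp point. The pads swing forward as they close: fully open they stand 13 mm farther back than shut.
Start: joints at [-1.26, 0.053, 1.613, -0, 1.476, -0.119], TCP at [0.26, -0.568, 0.239] pointing down, gripper open.
Joint ranges: [-3.01, 3.01], [-1.01, 2.22], [0.06, 2.58], [-1.02, 4.17], [0.09, 2.62], [-3.14, 3.14]. Speed limits (rad/s): [2.57, 2.57, 3.14, 3.14, 3.14, 3.14].

## Interface

Orientations are given as a unit quaternion [x, y, z, w].
In Python, from cell import arm gives the robot as it stands.
- The arm moves only by the tool carry_out, never from a script. Its argument "series" is a list of rows, each an object with "fingers": the finger opening in m, from 0 to 0.0854; "linear": the shift along the tool's x, y, z in m, a list of three; "twist": the turn about the tool's z in degrees. A call has 1 to 5 rows; each row shifts and turns the commanded pose from where the row before left it, along the tool's axes as they then stand; what a row does not reach is not made up. A row lasts 1/10 s, in which the tool goes at most 50 mm and 8.59 degrees, less where a joint would pass 70% of its speed; a pose out of reach is approached as far as the arm can. A call is refused whole if a number of a shift passes 0.05 or a number of a turn 8.59, either way. A call with a gripper value outside its range is refused whole. The fingers move at their own pace and stop on an object; "force" is the grip in N (left out, the last holds). Time passes only in rows, so rows that do not move let the fingers close. It gives the time, the measured TCP pose, the force, the opening and the grip force at its end, in the units of the state.
- arm.get_obs(): the state, without advancing time (a new reading comes with each control period).
- arm.snapshot(name): name is "scene" or "top" or "wrist"; returns the picture (480x640x3 uint8, red, green, blue); there is no depth.
- arm.camera_model(name): a dict with "fx", "fy", "cx", "cy" (pixels), "rvec" (rotation vector, rad) and "tvec" (3), from world to camera coordinates, as OpenCV has them. Camera axes: x right, y down, z forward; pixel columns grow to the right and rows downward; lengths in m; the calibration is good to about 2 mm. A picture is of the moment at which its call begins: read the wrist's pose just before it. camera_model takes no time and is no camera call; for the wrist camera it gives the pose at the moment of the call.
- arm.sign_off(): hands the job in; it is judged then, once.
The state is a dict: "t": time; "joint_pos": joint angles; "qvel": joint speeds; "joint_efforts": joint torques, N m; "tool_pos": TCP position; "orientation": TCP orientation; "wrist_force": force on the tool from outside, world axes, zero at the start; "torque": the same for the moment, N m; "gripper_width": finger opening in m; "grip_force": force on a finger pad.
Only numpy, scipy, OpenCV 4.12 (cv2) and the standard library are available. Lean on these libraries where they do the work, as an engineer would, in place of code of your own. Each camera call takes 0.05 s, during which the arm holds its last target. There are 200 camera calls.

## Working session

There is one attempt and no reset: what is moved stays moved. The work goes in short steps, Python scripts to look and compute and a tool call to move; the robot and the scene stay as the last step left them, time stands still between calls to the robot, and variables do not carry over. Pictures are saved under pics/ and viewed, at most 10 in all, crops included, and the job is handed in when it is done.

Besides the shell and the picture viewer there is one more tool, called after "Request:" by a JSON object that holds its "fn" and its "kwargs", one argument or row to a line. carry_out: Moves the arm, as the interface text tells. Its arguments: {"type":"object","properties":{"series":{"type":"array"},"force":{"type":"number"}},"required":["series"]}

```bash
mkdir -p pics
python3 - <<'E'
from cell import arm
import cv2
for n in("scene","top"):
    cv2.imwrite(f"pics/{n}0.png",arm.snapshot(n)[:,:,::-1]); print(n,arm.camera_model(n))
o=arm.get_obs();print(o["t"],o["tool_pos"],o["orientation"],arm.tips_ahead)
E
```

```text
scene {'fx': 607.0795514927336, 'fy': 607.0795514927336, 'cx': 324.7010019684569, 'cy': 232.7599896766673, 'rvec': array([ 2.35002246,  0.89592011, -0.28527152]), 'tvec': array([-0.39449812, -0.22372526,  1.95278937])}
top {'fx': 616.8408932128721, 'fy': 616.8408932128721, 'cx': 319.59048549366383, 'cy': 232.94914498850676, 'rvec': array([ 2.17932116, -2.18595907,  0.08783798]), 'tvec': array([0.00524135, 0.52360068, 1.63397376])}
0.1 [ 0.26025454 -0.5676462   0.23820243] [ 9.76998717e-01  2.13243276e-01 -9.76956721e-05 -8.96087042e-04] 0.008
```

View pics/scene0.png

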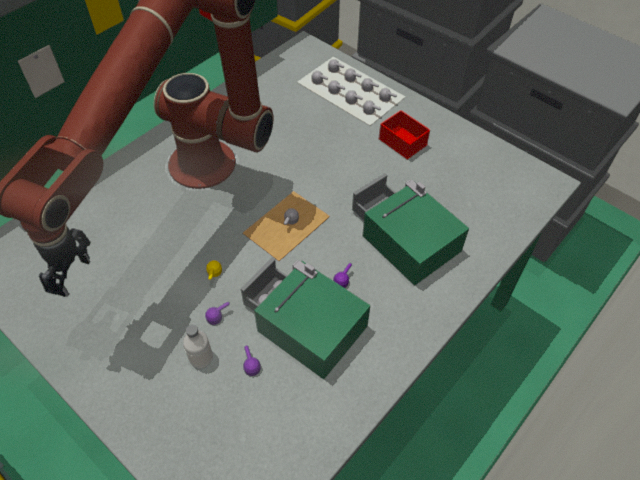

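View pics/top0.png

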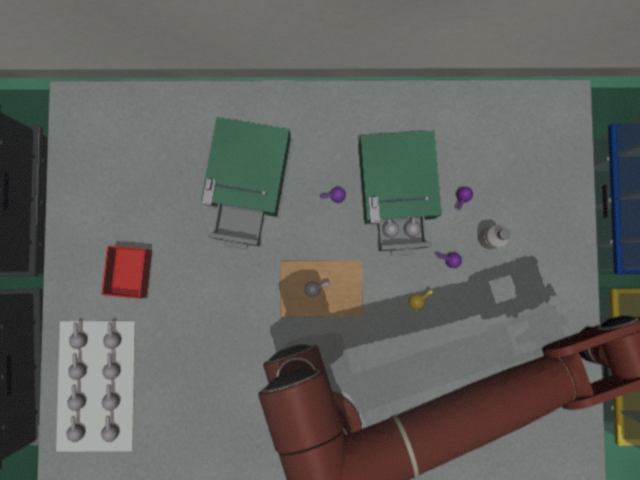

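The scene shows two green units. In the top view, the left one (248,165) has an empty drawer at (238,225). The right one (400,180) has two bright shapes in its drawer at (390,228) and (413,228). The loose handle on the cardboard (313,288) and the purple and yellow look-alikes aren't in a drawer. The right unit fits "stocked", so I'll confirm it in a crop and measure it.

```bash
cat > h.py <<'E'
import cv2,numpy as np
from cell import arm
def ray(n,uv,z):
    c=arm.camera_model(n) if isinstance(n,str) else n
    R=cv2.Rodrigues(c["rvec"])[0]; C=-R.T@c["tvec"]
    uv=np.atleast_2d(uv).astype(float)
    d=np.c_[(uv[:,0]-c["cx"])/c["fx"],(uv[:,1]-c["cy"])/c["fy"],np.ones(len(uv))]@R
    return C+d*((z-C[2])/d[:,2])[:,None]
def proj(n,P):
    c=arm.camera_model(n) if isinstance(n,str) else n
    K=np.array([[c["fx"],0,c["cx"]],[0,c["fy"],c["cy"]],[0,0,1]])
    return cv2.projectPoints(np.atleast_2d(P).astype(float),c["rvec"],c["tvec"],K,None)[0][:,0]
E
python3 - <<'E'
from h import *
im=cv2.imread("pics/top0.png")
cv2.imwrite("pics/crop0.png",cv2.resize(im[120:262,345:455],None,fx=4,fy=4,interpolation=cv2.INTER_CUBIC))
hsv=cv2.cvtColor(im,cv2.COLOR_BGR2HSV)
m=cv2.inRange(hsv,(60,100,40),(90,255,255)); m[:,:345]=0;m[:,455:]=0;m[:120]=0;m[262:]=0
m=cv2.morphologyEx(m,cv2.MORPH_CLOSE,np.ones((9,9)))
c=max(cv2.findContours(m,0,2)[0],key=cv2.contourArea)
b=cv2.boxPoints(cv2.minAreaRect(c)); print(b); print(ray("top",b,.11))
print(cv2.approxPolyDP(c,4,True)[:,0])
print("cam",ray("top",[[400,180]],1.)[0])
E
```

```text
[[359.83682 137.62291]
 [432.37527 131.31523]
 [439.6661  215.1595 ]
 [367.12766 221.46718]]
[[ 0.76184008 -0.10025221  0.11      ]
 [ 0.7778167  -0.28688986  0.11      ]
 [ 0.56108435 -0.3016686   0.11      ]
 [ 0.54550735 -0.11700023  0.11      ]]
[[430 132]
 [361 140]
 [361 151]
 [371 153]
 [365 177]
 [374 178]
 [373 188]
 [398 191]
 [398 203]
 [384 205]
 [389 215]
 [390 208]
 [408 215]
 [438 214]]
cam [ 0.50491595 -0.08236087  1.        ]
```

View pics/crop0.png

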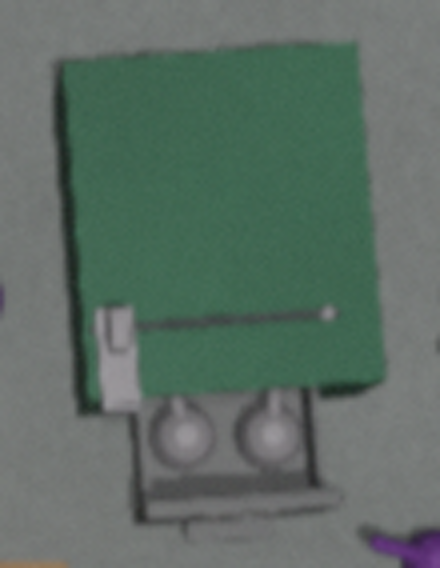

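The crop confirms it: two bright metal handles lie in the right unit's drawer, so that unit is the stocked one. Crop pixels: roof corners (65,62), (357,43), (383,378); tab top about (120,328); outer edge of the drawer front from about (140,520) to (342,503).

Run:
```python
from h import *
f=lambda p:np.array(p)/4+[345,120]-.375
P=ray("top",f([[65,62],[357,43],[383,378]]),.11)[:,:2]
print(P)
yv=P[0]-P[1]; xv=P[1]-P[2]; print("w,d",np.linalg.norm(yv),np.linalg.norm(xv))
a1=np.arctan2(xv[1],xv[0]); a2=np.arctan2(-yv[0],yv[1]); print(np.degrees([a1,a2])); a=(a1*.22+a2*.19)/.41
u=np.array([np.cos(a),np.sin(a)]); v=np.array([-u[1],u[0]])
o=(P[0]+P[2])/2; print("org",o,"yaw",np.degrees(a))
print("tab pred",o-.069*u+.08*v,"meas",ray("top",f([[120,328]]),.142)[0])
F=ray("top",f([[140,520],[342,503]]),.094)[:,:2]; print("front",F)
for q in F: print("out",-.11-(q-o)@u,(q-o)@v)
ob=arm.get_obs(); 
from scipy.spatial.transform import Rotation as R
print(R.from_quat(ob["orientation"]).as_matrix().round(3))
```

```text
[[ 0.7683481  -0.10297301]
 [ 0.78026307 -0.29079003]
 [ 0.56372447 -0.30352106]]
w,d 0.1881945749937529 0.2169125270770783
[3.36473732 3.62993901]
org [ 0.66603629 -0.20324703] yaw 3.4876356656550787
tab pred [ 0.59229743 -0.12759269] meas [ 0.5920812  -0.13360589  0.142     ]
front [[ 0.47462089 -0.14958668]
 [ 0.48511894 -0.27898544]]
out 0.07779655620626631 0.06520536875017534
out 0.07518968006591033 -0.06459236557974518
[[ 0.909  0.417 -0.001]
 [ 0.417 -0.909  0.002]
 [ 0.    -0.002 -1.   ]]
```

Request:
{"fn": "carry_out", "kwargs": {
  "series": [
    {"fingers": 0,"linear": [0,0,0],"twist": 7},
    {"fingers": 0,"linear": [0,0,0],"twist": 7},
    {"fingers": 0,"linear": [0,0,0],"twist": 7.1},
    {"fingers": 0,"linear": [0.015,-0.03,0],"twist": 0},
    {"fingers": 0,"linear": [0.023,-0.04,0],"twist": 0}
  ],
  "force": 20
}}

```text
t: 0.6
tool_pos: [0.2934, -0.4959, 0.2384]
orientation: [1.0, 0.029, -0.0, -0.001]
wrist_force: [0.5, -0.0, -0.3]
gripper_width: 0.0123
grip_force: 0.0
```

Request:
{"fn": "carry_out", "kwargs": {
  "series": [
    {"fingers": 0,"linear": [0.023,-0.04,0],"twist": 0},
    {"fingers": 0,"linear": [0.023,-0.04,0],"twist": 0},
    {"fingers": 0,"linear": [0.023,-0.04,0],"twist": 0},
    {"fingers": 0,"linear": [0.023,-0.04,0],"twist": 0},
    {"fingers": 0,"linear": [0.023,-0.04,0],"twist": 0}
  ]
}}

```text
t: 1.1
tool_pos: [0.3968, -0.2873, 0.2389]
orientation: [1.0, 0.031, -0.0, -0.0]
wrist_force: [1.2, 1.1, 0.4]
gripper_width: -0.0002
grip_force: 0.0
```

Request:
{"fn": "carry_out", "kwargs": {
  "series": [
    {"fingers": 0,"linear": [0.02,-0.04,0],"twist": 0},
    {"fingers": 0,"linear": [0.01,-0.02,0],"twist": 0},
    {"fingers": 0,"linear": [0,0,0],"twist": 0},
    {"fingers": 0,"linear": [0,0,0],"twist": 0}
  ]
}}

```text
t: 1.5
tool_pos: [0.4227, -0.2274, 0.239]
orientation: [1.0, 0.031, -0.0, 0.0]
wrist_force: [-0.3, 0.2, -0.6]
gripper_width: 0.0002
grip_force: 0.0
```

Request:
{"fn": "carry_out", "kwargs": {
  "series": [
    {"fingers": 0,"linear": [0,-0.009,0.03],"twist": 0},
    {"fingers": 0,"linear": [0,0,0.04],"twist": 0},
    {"fingers": 0,"linear": [0,0,0.04],"twist": 0},
    {"fingers": 0,"linear": [0,0,0.04],"twist": 0},
    {"fingers": 0,"linear": [0,0,0.019],"twist": 0}
  ]
}}

```text
t: 2.0
tool_pos: [0.4193, -0.2182, 0.0659]
orientation: [1.0, 0.03, -0.003, -0.002]
wrist_force: [0.6, 0.0, -0.1]
gripper_width: 0.0001
grip_force: 0.0
```

Request:
{"fn": "carry_out", "kwargs": {
  "series": [
    {"fingers": 0,"linear": [0.01,0,0],"twist": 0},
    {"fingers": 0,"linear": [0.01,0,0],"twist": 0},
    {"fingers": 0,"linear": [0.008,0,0],"twist": 0},
    {"fingers": 0,"linear": [0.005,0,0],"twist": 0},
    {"fingers": 0,"linear": [0.003,0,0],"twist": 0}
  ]
}}

```text
t: 2.5
tool_pos: [0.4597, -0.2169, 0.0718]
orientation: [1.0, 0.031, 0.001, 0.001]
wrist_force: [-0.9, -0.4, -0.4]
gripper_width: 0.0003
grip_force: 0.0
```

Run:
```python
from h import *
cv2.imwrite("pics/s1.png",cv2.resize(arm.snapshot("scene")[220:390,190:400,::-1],None,fx=3.5,fy=3.5,interpolation=2))
o=arm.get_obs();print(o["tool_pos"],o["wrist_force"])
```

```text
[ 0.45964896 -0.21667237  0.07153116] [-0.46714052  0.37556586  0.27286105]
```

View pics/s1.png

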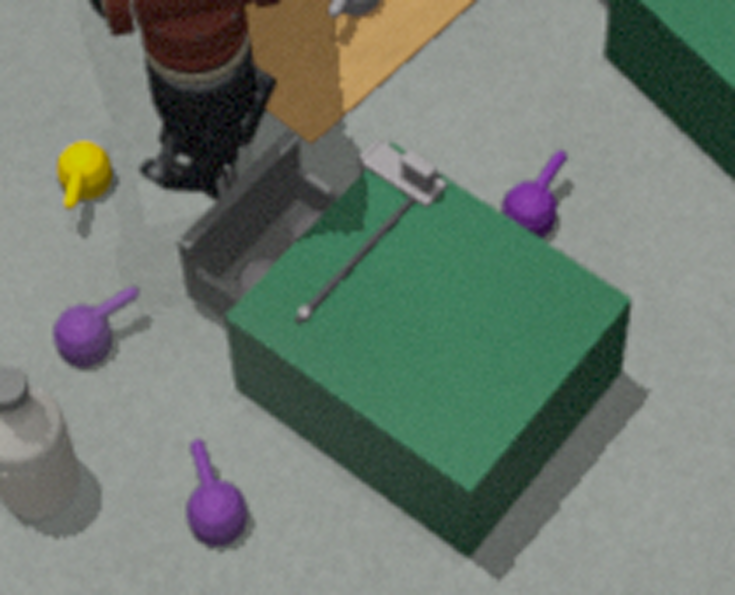

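The crop shows the closed fingers at (200,170), just in front of the drawer front and above its lip. The latch is still parked at (405,170). Next is a slow push.

Request:
{"fn": "carry_out", "kwargs": {
  "series": [
    {"fingers": 0,"linear": [0.002,0,0],"twist": 0},
    {"fingers": 0,"linear": [0.003,0,0],"twist": 0},
    {"fingers": 0,"linear": [0.003,0,0],"twist": 0},
    {"fingers": 0,"linear": [0.003,0,0],"twist": 0},
    {"fingers": 0,"linear": [0.003,0,0],"twist": 0}
  ]
}}

```text
t: 3.05
tool_pos: [0.472, -0.2153, 0.0702]
orientation: [1.0, 0.031, -0.001, -0.0]
wrist_force: [-1.9, 0.9, 1.9]
gripper_width: 0.0001
grip_force: 1.1
```

Request:
{"fn": "carry_out", "kwargs": {
  "series": [
    {"fingers": 0,"linear": [0.003,0,0],"twist": 0},
    {"fingers": 0,"linear": [0.003,0,0],"twist": 0},
    {"fingers": 0,"linear": [0.004,0,0],"twist": 0},
    {"fingers": 0,"linear": [0.004,0,0],"twist": 0},
    {"fingers": 0,"linear": [0.004,0,0],"twist": 0}
  ]
}}

```text
t: 3.55
tool_pos: [0.4904, -0.2142, 0.0702]
orientation: [1.0, 0.031, -0.0, -0.0]
wrist_force: [-3.8, 0.8, 1.8]
gripper_width: -0.0001
grip_force: 1.2
```

Request:
{"fn": "carry_out", "kwargs": {
  "series": [
    {"fingers": 0,"linear": [0.004,0,0],"twist": 0},
    {"fingers": 0,"linear": [0.004,0,0],"twist": 0},
    {"fingers": 0,"linear": [0.004,0,0],"twist": 0},
    {"fingers": 0,"linear": [0.004,0,0],"twist": 0},
    {"fingers": 0,"linear": [0.004,0,0],"twist": 0}
  ]
}}

```text
t: 4.05
tool_pos: [0.5103, -0.213, 0.0702]
orientation: [1.0, 0.031, -0.0, -0.0]
wrist_force: [-3.3, 2.1, 0.8]
gripper_width: -0.0001
grip_force: 1.2
```

Pushing with about 3 N. The expected stop is near x = 0.545.

Request:
{"fn": "carry_out", "kwargs": {
  "series": [
    {"fingers": 0,"linear": [0.004,0,0],"twist": 0},
    {"fingers": 0,"linear": [0.004,0,0],"twist": 0},
    {"fingers": 0,"linear": [0.004,0,0],"twist": 0},
    {"fingers": 0,"linear": [0.004,0,0],"twist": 0},
    {"fingers": 0,"linear": [0.003,0,0],"twist": 0}
  ]
}}

```text
t: 4.55
tool_pos: [0.5293, -0.2119, 0.0702]
orientation: [1.0, 0.031, -0.0, -0.0]
wrist_force: [-2.3, 1.2, -0.2]
gripper_width: 0.0
grip_force: 1.1
```

Request:
{"fn": "carry_out", "kwargs": {
  "series": [
    {"fingers": 0,"linear": [0.003,0,0],"twist": 0},
    {"fingers": 0,"linear": [0.002,0,0],"twist": 0},
    {"fingers": 0,"linear": [0.002,0,0],"twist": 0},
    {"fingers": 0,"linear": [0.002,0,0],"twist": 0},
    {"fingers": 0,"linear": [0.001,0,0],"twist": 0}
  ]
}}

```text
t: 5.05
tool_pos: [0.5391, -0.2114, 0.0702]
orientation: [1.0, 0.031, 0.0, 0.0]
wrist_force: [-2.0, 1.3, -0.8]
gripper_width: 0.0002
grip_force: 1.0
```

Request:
{"fn": "carry_out", "kwargs": {
  "series": [
    {"fingers": 0,"linear": [0.001,0,0],"twist": 0},
    {"fingers": 0,"linear": [0.001,0,0],"twist": 0},
    {"fingers": 0,"linear": [0.001,0,0],"twist": 0},
    {"fingers": 0,"linear": [0,0,0],"twist": 0}
  ]
}}

```text
t: 5.45
tool_pos: [0.5411, -0.2112, 0.0703]
orientation: [1.0, 0.031, -0.001, -0.0]
wrist_force: [-6.0, 0.7, 2.3]
gripper_width: 0.0001
grip_force: 0.2
```

Request:
{"fn": "carry_out", "kwargs": {
  "series": [
    {"fingers": 0,"linear": [0.001,0,0],"twist": 0},
    {"fingers": 0,"linear": [0.001,0,0],"twist": 0},
    {"fingers": 0,"linear": [0,0,0],"twist": 0},
    {"fingers": 0,"linear": [0,0,0],"twist": 0}
  ]
}}

```text
t: 5.85
tool_pos: [0.5411, -0.2113, 0.0702]
orientation: [1.0, 0.031, -0.004, -0.0]
wrist_force: [-15.6, 1.1, 7.3]
gripper_width: 0.0001
grip_force: 0.0
```

Request:
{"fn": "carry_out", "kwargs": {
  "series": [
    {"fingers": 0,"linear": [-0.003,0,0],"twist": 0},
    {"fingers": 0,"linear": [-0.02,0,0],"twist": 0},
    {"fingers": 0,"linear": [-0.03,0,0],"twist": 0},
    {"fingers": 0,"linear": [-0.04,0,-0.03],"twist": 0},
    {"fingers": 0,"linear": [-0.04,0,-0.04],"twist": 0}
  ]
}}

```text
t: 6.35
tool_pos: [0.4142, -0.2185, 0.135]
orientation: [1.0, 0.031, -0.001, -0.001]
wrist_force: [-0.2, -0.9, 1.3]
gripper_width: -0.0003
grip_force: 0.0
```

Request:
{"fn": "carry_out", "kwargs": {
  "series": [
    {"fingers": 0,"linear": [-0.04,0,-0.04],"twist": 0},
    {"fingers": 0,"linear": [0,0,-0.02],"twist": 0},
    {"fingers": 0,"linear": [0,0,0],"twist": 0},
    {"fingers": 0,"linear": [0,0,0],"twist": 0}
  ]
}}

```text
t: 6.75
tool_pos: [0.3812, -0.2216, 0.1916]
orientation: [1.0, 0.031, 0.001, 0.001]
wrist_force: [-0.0, 0.1, 0.6]
gripper_width: 0.0
grip_force: 0.0
```

Run:
```python
from h import *
im=arm.snapshot("top")[:,:,::-1]; s=arm.snapshot("scene")[:,:,::-1]
a=cv2.resize(im[120:270,345:455],None,fx=3.5,fy=3.5,interpolation=2); b=cv2.resize(s[235:385,225:335+15],None,fx=3.3,fy=3.5,interpolation=2)
cv2.imwrite("pics/c2.png",np.hstack([a,b]))
o=arm.get_obs();print(o["tool_pos"])
```

```text
[ 0.38051469 -0.22066749  0.18944448]
```

View pics/c2.png

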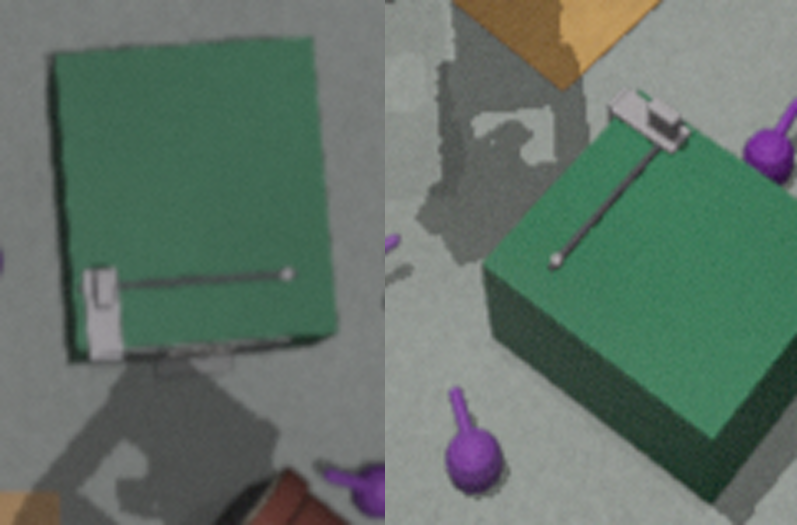

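The drawer is shut: in the left panel its front is flush and only the pull lip shows at (195,365). The latch is still parked, with its tab at (105,287). Next I go round to the left of the tab.

Request:
{"fn": "carry_out", "kwargs": {
  "series": [
    {"fingers": 0,"linear": [0.02,-0.02,0],"twist": 0},
    {"fingers": 0,"linear": [0.03,-0.03,0],"twist": 0},
    {"fingers": 0,"linear": [0.04,-0.04,0],"twist": 0},
    {"fingers": 0,"linear": [0.04,-0.03,0],"twist": 0},
    {"fingers": 0,"linear": [0.04,-0.01,0],"twist": 0}
  ]
}}

```text
t: 7.35
tool_pos: [0.5387, -0.0823, 0.1885]
orientation: [0.999, 0.032, -0.002, -0.001]
wrist_force: [-0.0, -0.8, 0.7]
gripper_width: -0.0002
grip_force: 0.0
```

Request:
{"fn": "carry_out", "kwargs": {
  "series": [
    {"fingers": 0,"linear": [0.03,0,0],"twist": 0},
    {"fingers": 0,"linear": [0.017,0,0],"twist": 0},
    {"fingers": 0,"linear": [0,0,0],"twist": 0},
    {"fingers": 0,"linear": [0,0,0],"twist": 0}
  ]
}}

```text
t: 7.75
tool_pos: [0.5841, -0.0824, 0.1887]
orientation: [1.0, 0.031, -0.002, -0.001]
wrist_force: [-0.5, 0.4, 0.5]
gripper_width: -0.0003
grip_force: 0.0
```

Request:
{"fn": "carry_out", "kwargs": {
  "series": [
    {"fingers": 0,"linear": [0,0,0.02],"twist": 0},
    {"fingers": 0,"linear": [0,0,0.02],"twist": 0},
    {"fingers": 0,"linear": [0,0,0.016],"twist": 0},
    {"fingers": 0,"linear": [0,0,0],"twist": 0},
    {"fingers": 0,"linear": [0,0,0],"twist": 0}
  ]
}}

```text
t: 8.25
tool_pos: [0.5843, -0.083, 0.1348]
orientation: [1.0, 0.031, -0.0, -0.0]
wrist_force: [0.4, -0.2, 0.5]
gripper_width: -0.0
grip_force: 0.0
```

Request:
{"fn": "carry_out", "kwargs": {
  "series": [
    {"fingers": 0,"linear": [0.004,0.005,0.002],"twist": 0},
    {"fingers": 0,"linear": [0.002,0.005,0],"twist": 0},
    {"fingers": 0,"linear": [0,0.005,0],"twist": 0},
    {"fingers": 0,"linear": [0,0.004,0],"twist": 0},
    {"fingers": 0,"linear": [0,0.003,0],"twist": 0}
  ]
}}

```text
t: 8.75
tool_pos: [0.5923, -0.1051, 0.1332]
orientation: [1.0, 0.031, 0.0, 0.0]
wrist_force: [0.5, -0.4, 0.1]
gripper_width: 0.0001
grip_force: 0.0
```

Request:
{"fn": "carry_out", "kwargs": {
  "series": [
    {"fingers": 0,"linear": [0,0.003,0],"twist": 0},
    {"fingers": 0,"linear": [0,0.003,0],"twist": 0},
    {"fingers": 0,"linear": [0,0.003,0],"twist": 0},
    {"fingers": 0,"linear": [0,0.003,0],"twist": 0},
    {"fingers": 0,"linear": [0,0.003,0],"twist": 0}
  ]
}}

```text
t: 9.25
tool_pos: [0.593, -0.1192, 0.133]
orientation: [1.0, 0.031, -0.0, -0.0]
wrist_force: [-0.0, 1.9, 0.1]
gripper_width: -0.0002
grip_force: 1.1
```

Request:
{"fn": "carry_out", "kwargs": {
  "series": [
    {"fingers": 0,"linear": [0,0.003,0],"twist": 0},
    {"fingers": 0,"linear": [0,0.003,0],"twist": 0},
    {"fingers": 0,"linear": [0,0.003,0],"twist": 0},
    {"fingers": 0,"linear": [0,0.003,0],"twist": 0},
    {"fingers": 0,"linear": [0,0.003,0],"twist": 0}
  ]
}}

```text
t: 9.75
tool_pos: [0.5941, -0.1346, 0.133]
orientation: [1.0, 0.031, 0.0, -0.0]
wrist_force: [1.2, 2.5, 0.2]
gripper_width: 0.0001
grip_force: 1.1
```

Contact came near y ≈ -0.113, with about 2 N. The stop should come near y ≈ -0.158.

Request:
{"fn": "carry_out", "kwargs": {
  "series": [
    {"fingers": 0,"linear": [0,0.003,0],"twist": 0},
    {"fingers": 0,"linear": [0,0.003,0],"twist": 0},
    {"fingers": 0,"linear": [0,0.003,0],"twist": 0},
    {"fingers": 0,"linear": [0,0.003,0],"twist": 0},
    {"fingers": 0,"linear": [0,0.003,0],"twist": 0}
  ]
}}

```text
t: 10.25
tool_pos: [0.5951, -0.1496, 0.133]
orientation: [1.0, 0.031, 0.0, 0.0]
wrist_force: [1.3, 2.7, -0.6]
gripper_width: -0.0003
grip_force: 1.1
```

Request:
{"fn": "carry_out", "kwargs": {
  "series": [
    {"fingers": 0,"linear": [0,0.002,0],"twist": 0},
    {"fingers": 0,"linear": [0,0.002,0],"twist": 0},
    {"fingers": 0,"linear": [0,0.001,0],"twist": 0},
    {"fingers": 0,"linear": [0,0.001,0],"twist": 0},
    {"fingers": 0,"linear": [0,0,0],"twist": 0}
  ]
}}

```text
t: 10.75
tool_pos: [0.5953, -0.1556, 0.133]
orientation: [1.0, 0.031, -0.0, 0.0]
wrist_force: [1.4, 1.2, -0.6]
gripper_width: -0.0002
grip_force: 0.7
```

Request:
{"fn": "carry_out", "kwargs": {
  "series": [
    {"fingers": 0,"linear": [0,0.001,0],"twist": 0},
    {"fingers": 0,"linear": [0,0.001,0],"twist": 0},
    {"fingers": 0,"linear": [0,0.001,0],"twist": 0},
    {"fingers": 0,"linear": [0,0.001,0],"twist": 0},
    {"fingers": 0,"linear": [0,0,0],"twist": 0}
  ]
}}

```text
t: 11.25
tool_pos: [0.5955, -0.1595, 0.133]
orientation: [1.0, 0.031, -0.0, 0.0]
wrist_force: [1.7, 2.0, 0.2]
gripper_width: -0.0004
grip_force: 0.9
```

Request:
{"fn": "carry_out", "kwargs": {
  "series": [
    {"fingers": 0,"linear": [0,0.001,0],"twist": 0},
    {"fingers": 0,"linear": [0,0.001,0],"twist": 0},
    {"fingers": 0,"linear": [0,0.001,0],"twist": 0},
    {"fingers": 0,"linear": [0,0,0],"twist": 0}
  ]
}}

```text
t: 11.65
tool_pos: [0.5956, -0.1599, 0.133]
orientation: [1.0, 0.031, -0.0, -0.003]
wrist_force: [-0.2, 10.7, 2.1]
gripper_width: 0.0003
grip_force: 5.2
```

The latch has stopped: y stays at -0.160 and the force has risen to 11 N. I back off and look.

Request:
{"fn": "carry_out", "kwargs": {
  "series": [
    {"fingers": 0,"linear": [0,-0.005,0],"twist": 0},
    {"fingers": 0,"linear": [0,-0.015,0],"twist": 0},
    {"fingers": 0,"linear": [0,-0.01,-0.02],"twist": 0},
    {"fingers": 0,"linear": [0,0,-0.04],"twist": 0},
    {"fingers": 0,"linear": [-0.02,0,-0.04],"twist": 0}
  ]
}}

```text
t: 12.15
tool_pos: [0.5739, -0.1329, 0.2331]
orientation: [1.0, 0.031, -0.001, 0.0]
wrist_force: [1.4, -0.6, 0.4]
gripper_width: 0.0001
grip_force: 0.0
```

Request:
{"fn": "carry_out", "kwargs": {
  "series": [
    {"fingers": 0,"linear": [-0.04,0,-0.02],"twist": 0},
    {"fingers": 0,"linear": [-0.04,0,0],"twist": 0},
    {"fingers": 0,"linear": [-0.04,0,0],"twist": 0},
    {"fingers": 0,"linear": [-0.04,0,0],"twist": 0},
    {"fingers": 0,"linear": [-0.03,0,0],"twist": 0}
  ]
}}

```text
t: 12.65
tool_pos: [0.3823, -0.1451, 0.2527]
orientation: [1.0, 0.031, -0.0, 0.001]
wrist_force: [-0.2, -0.8, 0.4]
gripper_width: 0.0001
grip_force: 0.0
```

Request:
{"fn": "carry_out", "kwargs": {
  "series": [
    {"fingers": 0,"linear": [0,0,0],"twist": 0},
    {"fingers": 0,"linear": [0,0,0],"twist": 0},
    {"fingers": 0,"linear": [0,0,0],"twist": 0}
  ]
}}

```text
t: 12.95
tool_pos: [0.3849, -0.1453, 0.2532]
orientation: [1.0, 0.031, 0.0, 0.0]
wrist_force: [0.6, 0.8, 0.2]
gripper_width: 0.0002
grip_force: 0.0
```

Run:
```python
from h import *
im=arm.snapshot("top")[:,:,::-1]
cv2.imwrite("pics/t3.png",im)
cv2.imwrite("pics/c3.png",np.hstack([cv2.resize(im[100:310,180:530],None,fx=2.2,fy=2.2,interpolation=2)]))
o=arm.get_obs();print(o["t"],o["tool_pos"],o["wrist_force"])
```

```text
13.0 [ 0.38493219 -0.14529501  0.25308133] [ 0.60431186  0.32835533 -0.40767299]
```

View pics/c3.png

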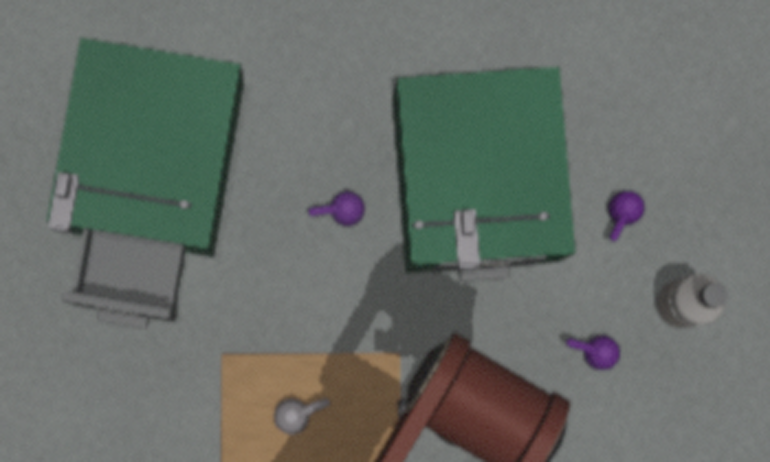

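The stocked drawer is shut and its latch has moved across, with the tab at (468,222), about 46 mm from where it was parked. The empty unit, its latch, the loose handle and the bottle haven't moved, and the arm is clear of everything.

```bash
python3 -c "
from cell import arm
print(arm.sign_off())"
```

```text
the job is handed in; nothing more can be done
None
```

I pushed the stocked drawer fully shut against its stop, then slid its latch across to its stop, and handed the job in at about 13 s with the arm touching nothing; no verdict came back.

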